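Close the leak-test chamber and start the test

TASK

Using only the fingertips, push the loaded yellow-fronted tray fully home into the white test chamber, then swing the blue door completely shut over it, and then press the green button all the way down and let it spring back. The sensor cells must stay standing in the tray; pick nothing up, do not press the red button, and leave the other things on the bench where they are.

Things in the scene. Friction and masses are not known exactly. Their poses are not given: they have to be found in the camera images.
- chamber: White box-shaped test chamber, fixed to the bench, with an aluminium base plate. Origin: middle of the box's footprint, on the bench. Its own -x axis points out of the open front, +y to the left side seen from the robot, z up. Box 140 (x) x 126 (y) x 90 mm (z) with solid roof; its front edge is at own x = -70 mm. The base plate (134 mm wide, 10 mm thick) reaches forward to x = -165 mm as the tray's slide-way. A small brass port stands 18 mm above the roof near the back.
- tray_face (a point): Centre of the upper part of the tray's upright yellow front panel (with black rubber patch), on its outer face, 56 mm above the bench; push it along the chamber's own +x. The panel is 106 mm wide, 8 mm thick and reaches from 15 to 77 mm above the bench. When home its face stands 3 mm in front of the roof's edge, so fingers need not enter the chamber.
- tray (a joint): How far the tray is out, in m: 0 = fully home (hard stop), up to 0.09; slides along the chamber's -x as it grows. Friction about 2 N; stays where it is left.
- door_hinge (a point): On the vertical hinge line of the blue door, 60 mm above the bench, at the left front corner of the chamber (77 mm ahead of and 62 mm to the left of the chamber's origin). Its axes turn with the door: own -y runs along the leaf from the hinge to the free edge, own -x is the outward side.
- door_push (a point): Point on the outer face of the blue door, 95 mm from the hinge line, 60 mm above the bench (leaf 124 mm long, 8 mm thick, from 14 to 84 mm above the bench; outer face 8 mm to the own -x side of the hinge line). Its axes turn with the door: own +x points into the outer face, the way to push.
- door (a joint): Door angle in rad: 0 = shut across the chamber's front (hard stop), 1.57 = leaf sticks straight out along the chamber's -x on the left side, 2.2 = most open. Seen from above it shuts counter-clockwise: outer face then looks to the chamber's -x. Light friction (about 0.06 N m); it stays where it is left.
- start_top (a point): Centre of the top of the green start button, a 32 mm wide round push button on a small grey housing.
- start (a joint): Travel of the green button in m: 0 = up, 0.006 = fully down; it springs back; fully down takes about 5 N.
- stop_top (a point): Centre of the top of the red stop button, same make and size as the green one, beside it (centres at least 70 mm apart); the two may swap places.
- stop (a joint): Travel of the red button in m: 0 = up, 0.006 = fully down.
- cell_0: Loose grey sensor cell, 20 mm hexagonal, 27 mm tall, standing in the right pocket (6 mm deep) of the tray and travelling with it; origin at the centre of its underside, z up.
- cell_1: Loose grey sensor cell, 20 mm hexagonal, 27 mm tall, standing in the middle pocket (6 mm deep) of the tray and travelling with it; origin at the centre of its underside, z up.
- cell_2: Loose grey sensor cell, 20 mm hexagonal, 27 mm tall, standing in the left pocket (6 mm deep) of the tray and travelling with it; origin at the centre of its underside, z up.
- soap: Bystander: white pump bottle, 60 mm wide, 150 mm tall; origin at the centre of its underside.
- swabs: Bystander: white jar of swabs, 45 mm wide, 78 mm tall; origin at the centre of its underside.
- tape: Bystander: amber tape roll lying flat, 66 mm wide, 19 mm tall; origin at the centre of its underside.
- driver: Bystander: yellow screwdriver lying, 156 mm long; origin at the centre of its underside.
- caps: Bystander: small yellow bin of red caps, 64x94 mm, 34 mm tall; origin at the centre of its underside.
- plug: Bystander: red test plug lying, 55 mm long; origin at the centre of its underside.
- marker: Bystander: blue marker pen lying, 135 mm long; origin at the centre of its underside.
Mind the look-alikes: they are no part of the job. What is shaped like the part that bears start_top but pink is not meant.

How it is judged:
On the way, in this order (a step that is already met when the one before it is completed fails the run):
1. the tray is pushed fully home (value of joint tray below 0.004 m), for 0.1 s.
2. the door is pushed shut over it (value of joint tray below 0.004 m and value of joint door below 0.06 rad), for 0.2 s.
3. the green button is pressed down (all of step 2 and value of joint start above 0.0045 m), for 0.05 s.
At the end, for the whole second after the job is handed in: Tray within 4 mm of home, door within 0.06 rad of shut and at rest, both buttons up, and all three cells standing (within 0.2 rad) at rest in their pockets (all of step 2 and value of joint each of start, stop below 0.0015 m and velocity of joint door between -0.05 and 0.05 rad/s and angle between each of cell_0, cell_1, cell_2's own z axis and vertical below 0.2 rad and height (world z) of each of cell_0, cell_1, cell_2 below 0.029 m and linear speed of each of cell_0, cell_1, cell_2 below 0.02 m/s); the robot touches nothing.
It fails at once if a sensor cell is tipped or lifted out of the tray (angle between any of cell_0, cell_1, cell_2's own z axis and vertical above 0.35 rad or height (world z) of any of cell_0, cell_1, cell_2 above 0.035 m).
It fails at once if the red button is pressed (value of joint stop above 0.003 m).
It fails at once if the green button is pressed before tray and door are shut (value of joint start above 0.003 m and (value of joint tray above 0.008 m or value of joint door above 0.12 rad)).
It fails at once if another thing on the bench is moved by more than 3 cm, lifted or knocked over (distance of any of soap, swabs, tape, driver, caps, plug, marker from where it was at the start of the episode above 0.03 m or angle between any of soap, swabs, caps's own z axis and vertical above 0.4 rad).
It also fails if it takes over 58 s, if anything falls off the work surface, if the arm or the gripper's body presses on something with over 40 N, if the wrist force passes 120 N, or if a joint passes its speed limit or range.

ROBOT

A 7-joint arm with a two-finger parallel gripper is mounted at the origin on a cart in front of the work surface, level with it; the furniture and walls round the work are solid. World frame = base frame: x ahead of the robot, y to its left, z up, the work surface at z = 0. Lengths are in m, angles in rad, forces in N, time in s.
With the tool pointing down it reaches from about 0.4 to 0.875 m from the base axis. Payload 19.3 kg.
Tool frame: the origin (TCP) lies at the very end of the fingers, on their centre line; the grasp point (between the pads) lies 19 mm behind it; y points along the fingers, x is the direction in which the jaws open and shut, and the axes are right-handed (so a half turn about y gives the same grasp; the last joint's range is limited). The gripper opens to 85 mm and grips with 20 to 120 N. Pads are 22 mm wide; open, the fingers measure 114 mm over their backs; the gripper's body (76 mm by 85 mm) begins 54 mm behind the grasp point. The pads swing forward as they close: fully open they stand 13 mm farther back than shut.
Start: joints at [-1.252, 0.521, -0.036, 1.599, 0.021, 1.021, -0.113], TCP at [0.237, 0.578, 0.231] pointing down, gripper open.
Joint ranges: [-2.91, 2.91], [-0.3, 2.13], [-1.5, 1.42], [0.17, 2.43], [-1.26, 4.41], [0.16, 1.93], [-2.52, 2.52]. Speed limits (rad/s): [1.89, 1.89, 2.39, 2.39, 3.01, 3.01, 3.01].

INTERFACE

Orientations are given as [roll, pitch, yaw] about the fixed x, y, z axes, in that order (R = Rz(yaw) Ry(pitch) Rx(roll)).
In Python, from workcell import bot gives the robot as it stands. The module is installed in compiled form; this text tells all that it offers.
- The arm moves only by the shell command python3 -m crank 'ROWS' [FORCE]. ROWS is JSON, a list of rows, each an object of numbers: "hand": the closure, from 0 (fully open) to 1 (shut); "dx", "dy", "dz": the shift along the tool's x, y, z in mm; "yaw": the turn about the tool's y in rad. In form: [{"hand": .., "dx": .., "dy": .., "dz": .., "yaw": ..}, ...]. A call has 1 to 12 rows; each row is the pose to reach, as a shift and turn from the pose commanded when the call began, along the tool's axes at that moment; what a row does not reach only later rows make up. A row lasts 1/12 s, in which the tool goes at most 41.7 mm and 7.16 degrees, less where a joint would pass 70% of its speed; a pose out of reach is approached as far as the arm can. A call with a gripper value outside its range is refused whole. The fingers move at their own pace and stop on an object; FORCE is the grip in N (left out, the last holds). Time passes only in rows, so rows that repeat a pose let the fingers close. It gives the time, the measured TCP pose, the force and the opening at its end, in the units of the state.
- bot.observe(): the state, without advancing time (a new reading comes with each control period).
- bot.grab_frame(name): name is "scene" or "side" or "wrist"; returns the picture (400x640x3 uint8, red, green, blue); there is no depth.
- bot.camera_info(name): a dict with "fx", "fy", "cx", "cy" (pixels), "dist" ([k1, k2, p1, p2, k3] as OpenCV has them; the pictures are not rectified), "rvec" (rotation vector, rad) and "tvec" (3), from world to camera coordinates, as OpenCV has them. Camera axes: x right, y down, z forward; pixel columns grow to the right and rows downward; lengths in m; the calibration is good to about 2 mm. A picture is of the moment at which its call begins: read the wrist's pose just before it. camera_info takes no time and is no camera call; for the wrist camera it gives the pose at the moment of the call.
- bot.job_done(): hands the job in, once; it reports no verdict.
The state is a dict: "clock": time; "qpos": joint angles; "qd": joint speeds; "joint_efforts": joint torques, N m; "position": TCP position; "tool_rot": TCP orientation; "force": force on the tool from outside, world axes, zero at the start; "moment": the same for the moment, N m; "grip_width": finger opening in m.
Only numpy, scipy, OpenCV 4.12 (cv2) and the standard library are available. Lean on these libraries where they do the work, as an engineer would, in place of code of your own. Each camera call takes 0.05 s, during which the arm holds its last target.

## Working session

There is one attempt and no reset: what is moved stays moved. The work goes in short steps, Python scripts to look and compute and a shell command to move; the robot and the scene stay as the last step left them, time stands still between calls to the robot, and variables do not carry over. Pictures are saved under pics/ and viewed, and the job is handed in when it is done.

```bash
mkdir -p pics
python3 - <<'E'
from workcell import bot
import cv2
s=bot.observe(); print({k:s[k] for k in('clock','position','tool_rot','force','grip_width')})
for n in('scene','side','wrist'):
    c=bot.camera_info(n); print(n,c)
    cv2.imwrite(f'pics/{n}0.png',bot.grab_frame(n)[:,:,::-1])
E
```

```text
{'clock': 0.0, 'position': array([0.23681876, 0.57804235, 0.23071446]), 'tool_rot': array([-1.57084605e+00,  1.13187896e-03,  1.18197897e+00]), 'force': array([0.04005353, 0.38580068, 0.23190197]), 'grip_width': 0.08524647989710045}
scene {'fx': 502.64829145645524, 'fy': 502.64829145645524, 'cx': 318.75553699645366, 'cy': 201.45192714293057, 'dist': array([-0.16086909,  0.        ,  0.        ,  0.        ,  0.        ]), 'rvec': array([ 2.21027993, -0.95549202,  0.39738158]), 'tvec': array([-0.39091494,  0.32550685,  1.29322254])}
side {'fx': 412.4565507119527, 'fy': 412.4565507119527, 'cx': 315.0990350909369, 'cy': 203.03767010481496, 'dist': array([-0.06102201,  0.        ,  0.        ,  0.        ,  0.        ]), 'rvec': array([ 2.1996193 , -0.12300467,  0.04874777]), 'tvec': array([-0.54306432,  0.09153461,  1.33701376])}
wrist {'fx': 344.6074895095081, 'fy': 344.6074895095081, 'cx': 317.2046121027307, 'cy': 199.88976970142238, 'dist': array([-0.06361269,  0.        ,  0.        ,  0.        ,  0.        ]), 'rvec': array([-2.37544587, -1.59414423, -0.25790288]), 'tvec': array([-0.6250573 , -0.04154137,  0.38180962])}
```

View pics/scene0.png

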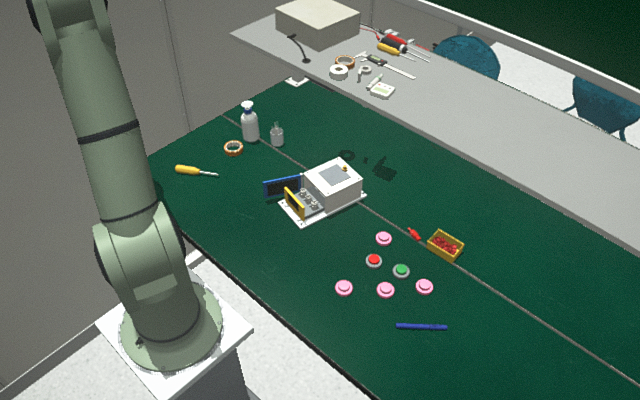

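View pics/side0.png

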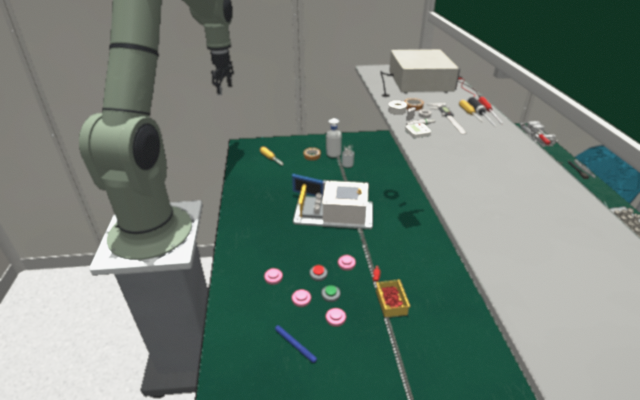

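View pics/wrist0.png

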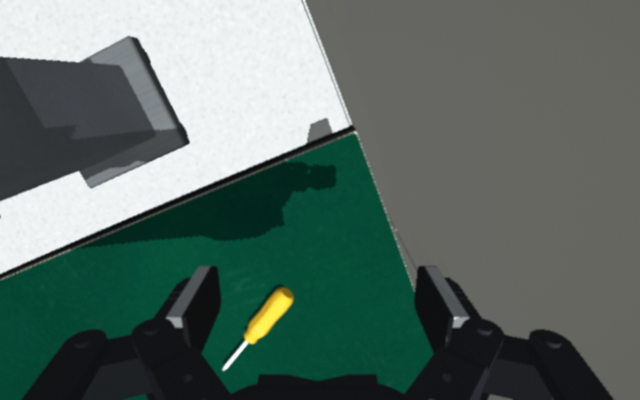

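The scene view shows the chamber at about (335,185), with the open door at (283,187), the yellow face at (294,203), green at (401,270) and red at (374,260). I'll zoom in for measurements.

```bash
cat > h.py <<'E'
import numpy as np, cv2
from workcell import bot
def cam(n):
    c=bot.camera_info(n);K=np.array([[c['fx'],0,c['cx']],[0,c['fy'],c['cy']],[0,0,1]]);R=cv2.Rodrigues(np.array(c['rvec']))[0]
    return K,np.array(c['dist']),R,np.array(c['tvec']).reshape(3)
def plane(n,px,z,C=None):
    K,d,R,t=C or cam(n)
    u=cv2.undistortPoints(np.array(px,float).reshape(-1,1,2),K,d).reshape(-1,2)
    r=np.c_[u,np.ones(len(u))]@R; o=-R.T@t
    return o+r*((z-o[2])/r[:,2])[:,None]
def proj(n,P,C=None):
    K,d,R,t=C or cam(n)
    return cv2.projectPoints(np.array(P,float).reshape(-1,3),cv2.Rodrigues(R)[0],t,K,d)[0].reshape(-1,2)
E
python3 - <<'E'
import cv2
a=cv2.imread('pics/scene0.png')[145:305,250:450];cv2.imwrite('pics/sc_z.png',cv2.resize(a[:90,:130],None,fx=6,fy=6,interpolation=cv2.INTER_CUBIC))
b=cv2.imread('pics/side0.png')[165:240,280:390];cv2.imwrite('pics/si_z.png',cv2.resize(b,None,fx=7,fy=7,interpolation=cv2.INTER_CUBIC))
E
python3 - <<'E'
from h import *
for n in('scene','side'):
    im=cv2.imread(f'pics/{n}0.png');h=cv2.cvtColor(im,cv2.COLOR_BGR2HSV)
    for nm,lo,hi in(('green',(55,120,90),(75,255,255)),('red',(0,180,120),(6,255,255)),('red2',(174,190,120),(180,255,255)),('pink',(150,60,150),(173,255,255)),('yel',(18,150,100),(32,255,255)),('blue',(105,120,50),(125,255,255))):
        m=cv2.inRange(h,lo,hi);k,_,st,ce=cv2.connectedComponentsWithStats(m)
        for i in range(1,k):
            if st[i,4]>15: print(n,nm,st[i],ce[i].round(1),plane(n,ce[i],0.04)[0].round(3))
E
```

```text
scene green [396 264  11  10  80] [400.9 268.6] [ 0.539 -0.342  0.04 ]
scene red [387  34  19  10  47] [395.5  38.3] [1.597 0.466 0.04 ]
scene red [411 230  10  10  46] [415.2 235. ] [ 0.666 -0.299  0.04 ]
scene red [369 254  10  10  70] [373.6 258.7] [ 0.514 -0.264  0.04 ]
scene pink [378 232  13  10  49] [383.3 237.1] [ 0.595 -0.235  0.04 ]
scene pink [376 237  16   8  27] [383.5 241.5] [ 0.583 -0.246  0.04 ]
scene pink [416 279  17  15 104] [424.2 286. ] [ 0.535 -0.423  0.04 ]
scene pink [335 280  18  15 101] [343.2 288. ] [ 0.382 -0.267  0.04 ]
scene pink [377 282  18  16 110] [385.3 289.7] [ 0.454 -0.353  0.04 ]
scene yel [378  43  22  12 124] [387.6  48.4] [1.493 0.434 0.04 ]
scene yel [175 165  25   9 140] [186.5 169.5] [0.377 0.422 0.04 ]
scene yel [284 186  20  34 184] [294.4 203. ] [0.515 0.05  0.04 ]
scene yel [427 229  38  34 473] [444.8 246. ] [ 0.692 -0.387  0.04 ]
scene blue [244 108   8   6  25] [247.4 110.7] [0.736 0.524 0.04 ]
scene blue [263 174  37  24 162] [277.4 182.7] [0.542 0.154 0.04 ]
scene blue [396 323  52   7 268] [421.4 326. ] [ 0.429 -0.49   0.04 ]
side
[... 166 characters left out ...]
274.6] [ 0.68  -0.313  0.04 ]
side pink [338 255  17  14 156] [346.2 262.1] [ 0.607 -0.255  0.04 ]
side pink [265 268  18  15 166] [273.1 275.8] [ 0.401 -0.284  0.04 ]
side pink [292 290  19  15 181] [301.  297.8] [ 0.471 -0.37   0.04 ]
side pink [326 308  20  17 175] [335.5 316.7] [ 0.55 -0.44  0.04]
side yel [461 102  13  11  55] [466.4 107. ] [1.382 0.747 0.04 ]
side yel [261 149  11   9  33] [265.6 153.2] [0.388 0.398 0.04 ]
side yel [300 184   7  21  58] [302.8 192.6] [0.514 0.101 0.04 ]
side yel [378 282  30  33 327] [392.4 299.6] [ 0.701 -0.404  0.04 ]
side blue [293 175  29  16  93] [308.2 179.9] [0.541 0.179 0.04 ]
side blue [275 326  42  37 315] [295.8 343.8] [ 0.448 -0.506  0.04 ]
```

View pics/sc_z.png

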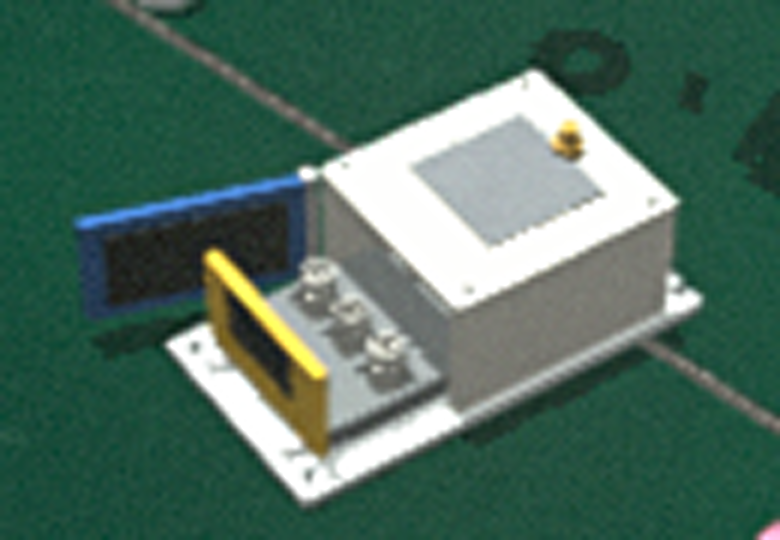

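View pics/si_z.png

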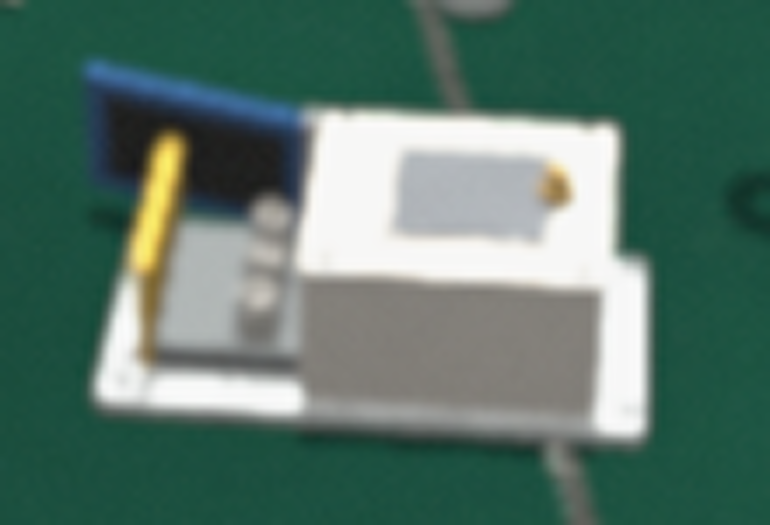

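Run:
```python
from h import *
def S(p): p=np.array(p,float); return (p+.5)/6-.5+[250,145]
def D(p): p=np.array(p,float); return (p+.5)/7-.5+[280,165]
for n,f,q in(('scene',S,dict(roof=([(322,170),(535,70),(678,203),(460,308)],.09),plate=([(168,345),(305,500)],.01),door=([(78,220),(305,180)],.084),tray=([(205,255),(322,380)],.077))),
           ('side',D,dict(roof=([(305,108),(618,125),(600,290),(303,278)],.09),plate=([(97,403)],.01),door=([(88,65),(305,112)],.084),tray=([(170,130),(138,270)],.077)))):
    for k,(p,z) in q.items():
        P=plane(n,f(p),z);print(n,k,P[:,:2].round(4).tolist())
        if k=='roof':
            print(' c',P.mean(0).round(4),[np.linalg.norm(P[i]-P[(i+1)%4]).round(4) for i in range(4)],
             'yaw',[np.degrees(np.arctan2(*(v)[1::-1])).round(2) for v in(P[1]-P[0],P[2]-P[3])],[np.degrees(np.arctan2(*(v)[1::-1])).round(2)-90 for v in(P[0]-P[3],P[1]-P[2])])
```

```text
scene roof [[0.5938, 0.0874], [0.7306, 0.0597], [0.7028, -0.0637], [0.5685, -0.0335]]
 c [0.6489 0.0125 0.09  ] [np.float64(0.1395), np.float64(0.1265), np.float64(0.1376), np.float64(0.1235)] yaw [np.float64(-11.45), np.float64(-12.66)] [np.float64(-11.829999999999998), np.float64(-12.700000000000003)]
scene plate [[0.5013, 0.1127], [0.4736, -0.0164]]
scene door [[0.4844, 0.157], [0.5868, 0.0931]]
scene tray [[0.5163, 0.096], [0.4944, -0.0094]]
side roof [[0.585, 0.0957], [0.7332, 0.0625], [0.6973, -0.0677], [0.567, -0.0429]]
 c [0.6456 0.0119 0.09  ] [np.float64(0.1519), np.float64(0.1351), np.float64(0.1326), np.float64(0.1398)] yaw [np.float64(-12.62), np.float64(-10.78)] [np.float64(-7.390000000000001), np.float64(-15.409999999999997)]
side plate [[0.4725, -0.0215]]
side door [[0.4826, 0.1575], [0.5857, 0.1013]]
side tray [[0.5193, 0.104], [0.4948, -0.0102]]
```

```bash
cat >> h.py <<'E'
Y0=np.radians(-12.1);C0=np.array([.649,.0125])
RC=np.array([[np.cos(Y0),-np.sin(Y0)],[np.sin(Y0),np.cos(Y0)]])
def ch(x,y): return C0+RC@np.array([x,y])
from scipy.spatial.transform import Rotation as Ro
def rel(p,yaw=None):
    s=bot.observe();R=Ro.from_euler('xyz',s['tool_rot']).as_matrix()
    d=R.T@(np.array(p)-s['position'])*1000
    print('pos',s['position'].round(4),'ch',(RC.T@(s['position'][:2]-C0)).round(4),'yaw',s['tool_rot'].round(3),'F',s['force'].round(1),'t',s['clock'],'-> dx dy dz',d.round(1),'yaw',None if yaw is None else round(s['tool_rot'][2]-yaw,4))
E
python3 -c "
from h import *
rel([.45,.30,.2],np.pi/2+Y0); rel([*ch(-.185,0),.2])"
```

```text
pos [0.2369 0.5781 0.2309] ch [-0.5215  0.4666] yaw [-1.571e+00  1.000e-03  1.182e+00] F [ 0.3 -0.8 -0.1] t 0.15 -> dx dy dz [-176.5   31.  -302.7] yaw -0.1777
pos [0.2369 0.5781 0.2309] ch [-0.5215  0.4666] yaw [-1.571e+00  1.000e-03  1.182e+00] F [ 0.3 -0.8 -0.1] t 0.15 -> dx dy dz [-399.8   31.2 -413.7] yaw None
```

```bash
python3 -m crank '[{"hand":1,"dx":-20,"dy":3,"dz":-33,"yaw":-0.05},{"hand":1,"dx":-40,"dy":6,"dz":-66,"yaw":-0.1},{"hand":1,"dx":-60,"dy":9,"dz":-99,"yaw":-0.15},{"hand":1,"dx":-80,"dy":12,"dz":-132,"yaw":-0.178},{"hand":1,"dx":-100,"dy":16,"dz":-165,"yaw":-0.178},{"hand":1,"dx":-120,"dy":20,"dz":-198,"yaw":-0.178},{"hand":1,"dx":-140,"dy":25,"dz":-231,"yaw":-0.178},{"hand":1,"dx":-158,"dy":28,"dz":-264,"yaw":-0.178},{"hand":1,"dx":-176,"dy":30,"dz":-295,"yaw":-0.178},{"hand":1,"dx":-176,"dy":30,"dz":-303,"yaw":-0.178}]' 30
python3 -c "
from h import *
rel([*ch(-.185,0),.2],np.pi/2+Y0)"
```

```text
clock: 0.98
position: [0.4536, 0.2948, 0.2009]
tool_rot: [-1.572, 0.002, 1.354]
force: [1.0, -0.3, 0.2]
grip_width: 0.0005
pos [0.4536 0.2948 0.2009] ch [-0.2502  0.235 ] yaw [-1.572  0.002  1.354] F [ 1.  -0.3  0.2] t 0.9833 -> dx dy dz [-234.6    1.6  -66.6] yaw -0.006
```

```bash
python3 -m crank '[{"hand":1,"dx":-30,"dy":2,"dz":-8},{"hand":1,"dx":-60,"dy":2,"dz":-16},{"hand":1,"dx":-95,"dy":2,"dz":-25},{"hand":1,"dx":-130,"dy":2,"dz":-35},{"hand":1,"dx":-165,"dy":2,"dz":-45},{"hand":1,"dx":-200,"dy":2,"dz":-56},{"hand":1,"dx":-230,"dy":2,"dz":-66},{"hand":1,"dx":-234,"dy":2,"dz":-66},{"hand":1,"dx":-234,"dy":2,"dz":-66}]'
python3 -c "
from h import *
rel([*ch(-.185,0),.05],np.pi/2+Y0)
cv2.imwrite('pics/w1.png',bot.grab_frame('wrist')[:,:,::-1])"
```

```text
pos [0.4536 0.2948 0.2009] ch [-0.2502  0.235 ] yaw [-1.572  0.002  1.354] F [ 1.  -0.3  0.2] t 0.9833 -> dx dy dz [-234.3  151.6  -66.4] yaw -0.006$[0]: bad value
```

View pics/w1.png

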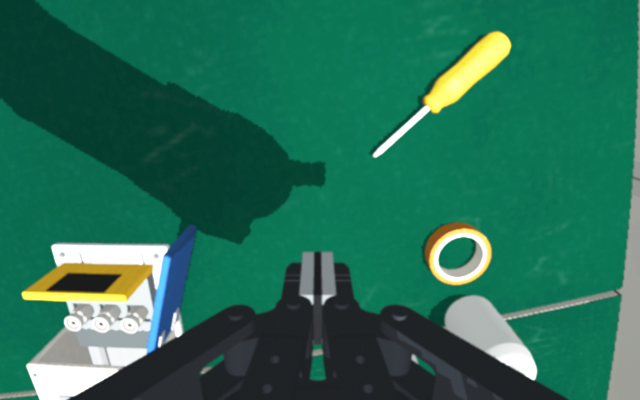

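The wrist view shows the tray at (90,280), the door at (172,290) and the tape at (458,254). The move was refused because every row needs a yaw value, so I'll resend it.

```bash
python3 -m crank '[{"hand":1,"dx":-30,"dy":2,"dz":-8,"yaw":0},{"hand":1,"dx":-60,"dy":2,"dz":-16,"yaw":0},{"hand":1,"dx":-95,"dy":2,"dz":-25,"yaw":0},{"hand":1,"dx":-130,"dy":2,"dz":-35,"yaw":0},{"hand":1,"dx":-165,"dy":2,"dz":-45,"yaw":0},{"hand":1,"dx":-200,"dy":2,"dz":-56,"yaw":0},{"hand":1,"dx":-230,"dy":2,"dz":-66,"yaw":0},{"hand":1,"dx":-234,"dy":2,"dz":-66,"yaw":0},{"hand":1,"dx":-234,"dy":2,"dz":-66,"yaw":0}]'
python3 -c "
from h import *
rel([*ch(-.185,0),.05],np.pi/2+Y0)
cv2.imwrite('pics/w2.png',bot.grab_frame('wrist')[:,:,::-1])"
```

```text
clock: 1.78
position: [0.4661, 0.0567, 0.1994]
tool_rot: [-1.571, 0.0, 1.357]
force: [0.3, 0.7, 0.1]
grip_width: -0.0001
pos [0.4661 0.0567 0.1994] ch [-0.1881  0.0049] yaw [-1.571  0.     1.357] F [0.3 0.7 0.1] t 1.7833 -> dx dy dz [ -4.8 149.4  -3.1] yaw -0.0025
```

View pics/w2.png

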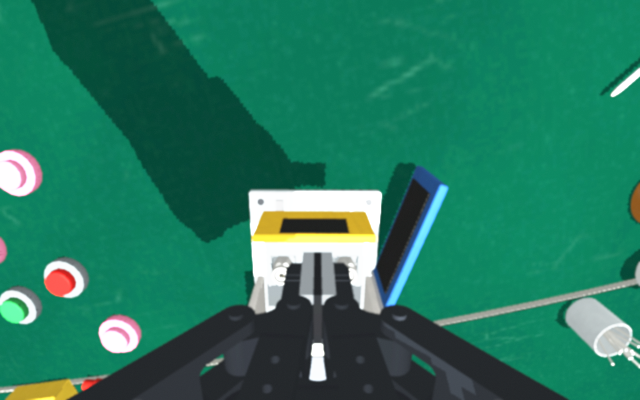

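The chamber is square in the wrist view, with the panel's top edge at rows 212–222 and columns 254–378. I'll check its position from this view before descending.

Run:
```python
from h import *
# panel top strip corners, plate front edge, green button
C=cam('wrist')
for nm,px,z in(('strip',[(252,238),(378,238)],.077),('top',[(263,212),(370,212)],.077),('plate',[(250,191),(382,191)],.01),('green',[(13,311)],.04),('red',[(59,281)],.04),('doorfree',[(447,186)],.084)):
    P=plane('wrist',px,z,C);print(nm,P.round(4).tolist(),[(RC.T@(p[:2]-C0)).round(4).tolist() for p in P])
```

```text
strip [[0.495, -0.0037, 0.077], [0.5174, 0.1007, 0.077]] [[-0.1472, -0.0481], [-0.1471, 0.0586]]
top [[0.4743, 0.0116, 0.077], [0.4928, 0.0978, 0.077]] [[-0.1707, -0.0375], [-0.1706, 0.0507]]
plate [[0.4717, -0.0118, 0.01], [0.4998, 0.1188, 0.01]] [[-0.1682, -0.0609], [-0.1682, 0.0727]]
green [[0.5422, -0.3056, 0.04]] [[-0.0378, -0.3334]]
red [[0.5165, -0.2304, 0.04]] [[-0.0787, -0.2653]]
doorfree [[0.4813, 0.1604, 0.084]] [[-0.195, 0.1095]]
```

```bash
python3 -m crank '[{"hand":1,"dx":-2,"dy":38,"dz":0,"yaw":0},{"hand":1,"dx":-2,"dy":76,"dz":0,"yaw":0},{"hand":1,"dx":-2,"dy":114,"dz":0,"yaw":0},{"hand":1,"dx":-2,"dy":140,"dz":0,"yaw":0},{"hand":1,"dx":-2,"dy":149,"dz":-3,"yaw":0},{"hand":1,"dx":-2,"dy":149,"dz":-6,"yaw":0},{"hand":1,"dx":-2,"dy":149,"dz":-9,"yaw":0},{"hand":1,"dx":-2,"dy":149,"dz":-12,"yaw":0},{"hand":1,"dx":-2,"dy":149,"dz":-15,"yaw":0},{"hand":1,"dx":-2,"dy":149,"dz":-18,"yaw":0},{"hand":1,"dx":-2,"dy":149,"dz":-21,"yaw":0},{"hand":1,"dx":-2,"dy":149,"dz":-24,"yaw":0}]'
python3 -c "
from h import *
rel([*ch(-.082,0.003),.05],np.pi/2+Y0)"
```

```text
clock: 2.83
position: [0.4898, 0.051, 0.0508]
tool_rot: [-1.572, -0.0, 1.36]
force: [-0.7, 0.1, -0.3]
grip_width: -0.0001
pos [0.4898 0.051  0.0508] ch [-0.1637  0.0042] yaw [-1.572 -0.     1.36 ] F [-0.7  0.1 -0.3] t 2.8333 -> dx dy dz [ -1.3   0.9 -81.7] yaw 0.0003
```

```bash
python3 -m crank '[{"hand":1,"dx":0,"dy":0,"dz":-3,"yaw":0},{"hand":1,"dx":0,"dy":0,"dz":-6,"yaw":0},{"hand":1,"dx":0,"dy":0,"dz":-9,"yaw":0},{"hand":1,"dx":0,"dy":0,"dz":-12,"yaw":0},{"hand":1,"dx":0,"dy":0,"dz":-15,"yaw":0},{"hand":1,"dx":0,"dy":0,"dz":-18,"yaw":0},{"hand":1,"dx":0,"dy":0,"dz":-22,"yaw":0},{"hand":1,"dx":0,"dy":0,"dz":-26,"yaw":0},{"hand":1,"dx":0,"dy":0,"dz":-30,"yaw":0},{"hand":1,"dx":0,"dy":0,"dz":-34,"yaw":0},{"hand":1,"dx":0,"dy":0,"dz":-38,"yaw":0},{"hand":1,"dx":0,"dy":0,"dz":-42,"yaw":0}]'
python3 -m crank '[{"hand":1,"dx":0,"dy":0,"dz":-4,"yaw":0},{"hand":1,"dx":0,"dy":0,"dz":-8,"yaw":0},{"hand":1,"dx":0,"dy":0,"dz":-12,"yaw":0},{"hand":1,"dx":0,"dy":0,"dz":-16,"yaw":0},{"hand":1,"dx":0,"dy":0,"dz":-20,"yaw":0},{"hand":1,"dx":0,"dy":0,"dz":-24,"yaw":0},{"hand":1,"dx":0,"dy":0,"dz":-26,"yaw":0},{"hand":1,"dx":0,"dy":0,"dz":-28,"yaw":0}]'
python3 -c "
from h import *
rel([*ch(-.082,0.003),.05],np.pi/2+Y0)
cv2.imwrite('pics/s3.png',cv2.resize(bot.grab_frame('scene')[145:235,250:380,::-1],None,fx=6,fy=6,interpolation=2))"
```

```text
clock: 3.83
position: [0.5306, 0.042, 0.0502]
tool_rot: [-1.571, 0.0, 1.36]
force: [-3.1, -1.2, 0.2]
grip_width: -0.0001
clock: 4.5
position: [0.558, 0.0363, 0.0503]
tool_rot: [-1.571, -0.0, 1.36]
force: [-2.0, -1.4, 1.4]
grip_width: -0.0003
pos [0.558  0.0363 0.0503] ch [-0.094   0.0042] yaw [-1.571 -0.     1.36 ] F [-2.  -1.4  1.4] t 4.5 -> dx dy dz [ -1.2   0.3 -12. ] yaw 0.0003
```

View pics/s3.png

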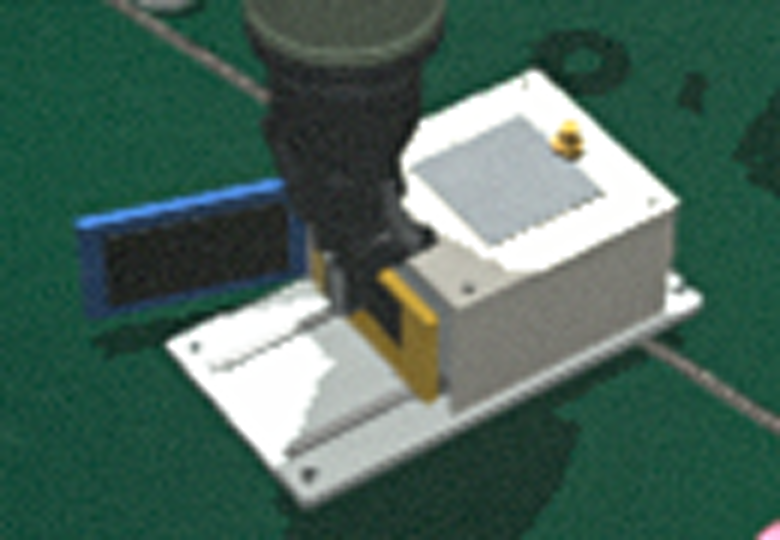

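The tray panel is about 10 mm short of the roof edge, at zoomed (410,330). I'll keep pushing gently to the stop.

```bash
python3 -m crank '[{"hand":1,"dx":0,"dy":0,"dz":-2,"yaw":0},{"hand":1,"dx":0,"dy":0,"dz":-4,"yaw":0},{"hand":1,"dx":0,"dy":0,"dz":-6,"yaw":0},{"hand":1,"dx":0,"dy":0,"dz":-8,"yaw":0},{"hand":1,"dx":0,"dy":0,"dz":-9.5,"yaw":0},{"hand":1,"dx":0,"dy":0,"dz":-11,"yaw":0},{"hand":1,"dx":0,"dy":0,"dz":-11,"yaw":0}]'
python3 -c "
from h import *
rel([*ch(-.082,0.003),.05],np.pi/2+Y0)"
```

```text
clock: 5.13
position: [0.566, 0.0345, 0.0499]
tool_rot: [-1.565, 0.001, 1.361]
force: [-18.2, 2.9, 12.2]
grip_width: 0.0003
pos [0.566  0.0345 0.0499] ch [-0.0858  0.0042] yaw [-1.565e+00  1.000e-03  1.361e+00] F [-18.2   2.9  12.2] t 5.1333 -> dx dy dz [-1.2 -0.1 -3.8] yaw 0.0009
```

Tray home is at TCP chamber x = -86 mm, with 18 N against the stop. Next I'll back off and lift.

```bash
python3 -m crank '[{"hand":1,"dx":0,"dy":0,"dz":5,"yaw":0},{"hand":1,"dx":0,"dy":0,"dz":20,"yaw":0},{"hand":1,"dx":0,"dy":0,"dz":45,"yaw":0},{"hand":1,"dx":0,"dy":-30,"dz":60,"yaw":0},{"hand":1,"dx":0,"dy":-70,"dz":60,"yaw":0},{"hand":1,"dx":0,"dy":-100,"dz":60,"yaw":0},{"hand":1,"dx":20,"dy":-110,"dz":60,"yaw":0},{"hand":1,"dx":50,"dy":-110,"dz":60,"yaw":0},{"hand":1,"dx":85,"dy":-110,"dz":60,"yaw":0},{"hand":1,"dx":120,"dy":-110,"dz":60,"yaw":0},{"hand":1,"dx":137,"dy":-110,"dz":60,"yaw":0},{"hand":1,"dx":137,"dy":-110,"dz":60,"yaw":0}]'
python3 -c "
from h import *
rel([*ch(-.148,0.142),.045],np.pi/2+Y0)
cv2.imwrite('pics/s4.png',cv2.resize(bot.grab_frame('side')[165:240,280:390,::-1],None,fx=7,fy=7,interpolation=2))
cv2.imwrite('pics/w4.png',bot.grab_frame('wrist')[:,:,::-1])"
```

```text
clock: 6.13
position: [0.5389, 0.1854, 0.1603]
tool_rot: [-1.571, -0.002, 1.365]
force: [0.2, -0.2, -0.0]
grip_width: -0.0002
pos [0.5389 0.1854 0.1603] ch [-0.1439  0.1459] yaw [-1.571 -0.002  1.365] F [ 0.2 -0.2 -0. ] t 6.1333 -> dx dy dz [ -4.2 115.3   4.2] yaw 0.0053
```

View pics/s4.png

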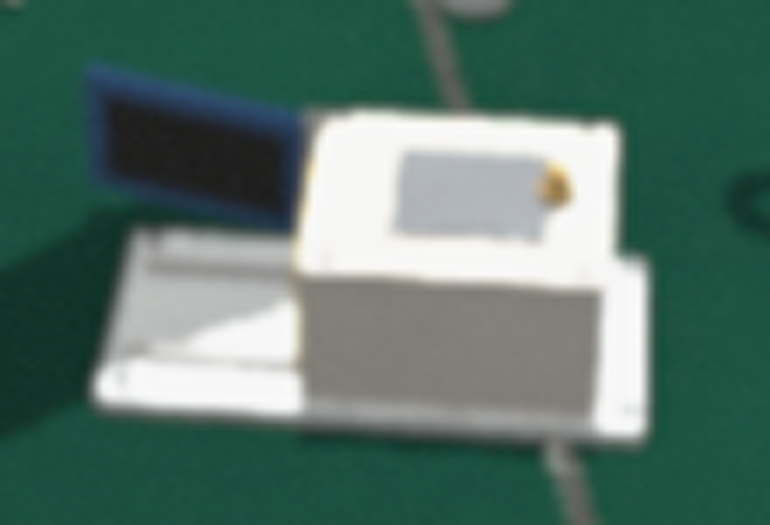

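View pics/w4.png

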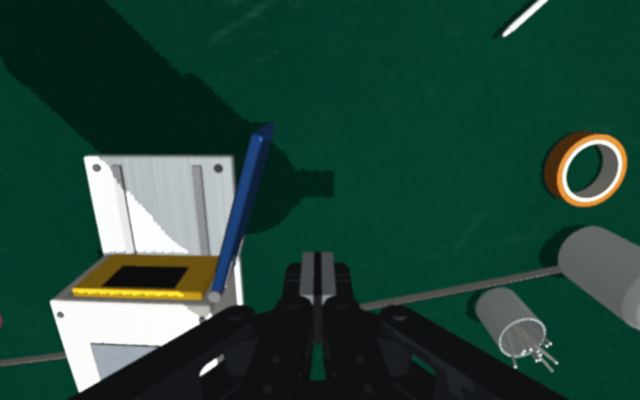

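The tray is home: in the side view the panel is flush with the roof edge at zoomed x≈300. The door is still open, and the fingers are on its outer side. I'll descend and work out the sweep.

```bash
python3 -m crank '[{"hand":1,"dx":-2,"dy":38,"dz":2,"yaw":0},{"hand":1,"dx":-4,"dy":76,"dz":4,"yaw":0},{"hand":1,"dx":-4,"dy":105,"dz":4,"yaw":0},{"hand":1,"dx":-4,"dy":115,"dz":4,"yaw":0},{"hand":1,"dx":-4,"dy":115,"dz":4,"yaw":0}]'
python3 -c "
from h import *
s=bot.observe();p=RC.T@(s['position'][:2]-C0)
for t in (1.95,1.8,1.65,1.5,1.35,1.2,1.05,.9,.75,.6,.45,.3,.2,.1,0):
    a=1.5*np.pi-t;u=np.array([np.cos(a),np.sin(a)]);n=np.array([np.sin(a),-np.cos(a)])
    h=11*abs(n[0])+14.5*abs(n[1])
    q=np.array([-.077,.062])+.09*u+(8+h)/1000*n
    print(t,'dx',round((q[1]-p[1])*1e3,1),'dz',round((p[0]-q[0])*1e3,1))
rel([*ch(-.148,0.142),.045],np.pi/2+Y0)"
```

```text
clock: 6.65
position: [0.5327, 0.176, 0.0436]
tool_rot: [-1.568, 0.002, 1.359]
force: [0.0, -0.4, -0.8]
grip_width: -0.0
1.95 dx -16.4 dz 3.2
1.8 dx -29.1 dz 11.1
1.65 dx -43.1 dz 16.9
1.5 dx -56.7 dz 20.5
1.35 dx -69.2 dz 22.2
1.2 dx -82.3 dz 22.2
1.05 dx -95.7 dz 20.1
0.9 dx -108.9 dz 15.8
0.75 dx -121.7 dz 9.4
0.6 dx -133.5 dz 0.7
0.45 dx -144.0 dz -10.0
0.3 dx -152.7 dz -22.6
0.2 dx -157.4 dz -31.8
0.1 dx -161.0 dz -41.7
0 dx -163.5 dz -51.9
pos [0.5327 0.176  0.0436] ch [-0.1479  0.1355] yaw [-1.568  0.002  1.359] F [ 0.  -0.4 -0.8] t 6.65 -> dx dy dz [ 6.5 -1.5  0.1] yaw -0.0008
```

```bash
python3 -m crank '[{"hand":1,"dx":-9,"dy":0,"dz":2,"yaw":0},{"hand":1,"dx":-17,"dy":0,"dz":4,"yaw":0},{"hand":1,"dx":-24,"dy":0,"dz":8,"yaw":0},{"hand":1,"dx":-31,"dy":0,"dz":12,"yaw":0},{"hand":1,"dx":-38,"dy":0,"dz":15,"yaw":0},{"hand":1,"dx":-45,"dy":0,"dz":17,"yaw":0},{"hand":1,"dx":-52,"dy":0,"dz":19,"yaw":0},{"hand":1,"dx":-59,"dy":0,"dz":21,"yaw":0},{"hand":1,"dx":-66,"dy":0,"dz":22,"yaw":0},{"hand":1,"dx":-74,"dy":0,"dz":22,"yaw":0},{"hand":1,"dx":-82,"dy":0,"dz":22,"yaw":0},{"hand":1,"dx":-82,"dy":0,"dz":22,"yaw":0}]'
python3 -c "
from h import *
rel([*ch(-.148,0.142),.045],np.pi/2+Y0)
cv2.imwrite('pics/s5.png',cv2.resize(bot.grab_frame('scene')[125:235,240:380,::-1],None,fx=5,fy=5,interpolation=2))"
```

```text
clock: 7.65
position: [0.4945, 0.0998, 0.0452]
tool_rot: [-1.57, 0.001, 1.358]
force: [-0.5, -1.0, 0.8]
grip_width: -0.0001
pos [0.4945 0.0998 0.0452] ch [-0.1693  0.053 ] yaw [-1.570e+00  1.000e-03  1.358e+00] F [-0.5 -1.   0.8] t 7.65 -> dx dy dz [ 89.    0.1 -21.2] yaw -0.0014
```

View pics/s5.png

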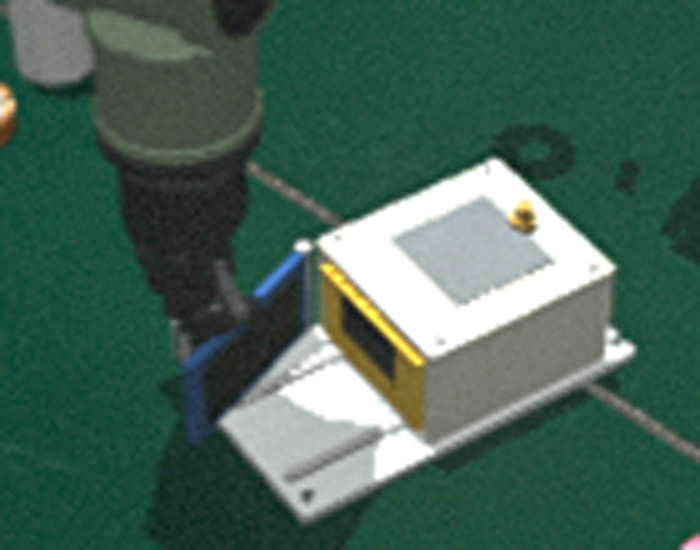

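The door is swinging with the finger, with its free edge at zoomed (195,400). I'll continue the arc.

```bash
python3 -m crank '[{"hand":1,"dx":-7,"dy":0,"dz":-1,"yaw":0},{"hand":1,"dx":-13,"dy":0,"dz":-2,"yaw":0},{"hand":1,"dx":-20,"dy":0,"dz":-4,"yaw":0},{"hand":1,"dx":-27,"dy":0,"dz":-6,"yaw":0},{"hand":1,"dx":-33,"dy":0,"dz":-9,"yaw":0},{"hand":1,"dx":-39,"dy":0,"dz":-13,"yaw":0},{"hand":1,"dx":-45,"dy":0,"dz":-17,"yaw":0},{"hand":1,"dx":-51,"dy":0,"dz":-22,"yaw":0},{"hand":1,"dx":-57,"dy":0,"dz":-27,"yaw":0},{"hand":1,"dx":-62,"dy":0,"dz":-32,"yaw":0},{"hand":1,"dx":-66,"dy":0,"dz":-38,"yaw":0},{"hand":1,"dx":-70,"dy":0,"dz":-45,"yaw":0}]'
python3 -m crank '[{"hand":1,"dx":-3,"dy":0,"dz":-4,"yaw":0},{"hand":1,"dx":-5,"dy":0,"dz":-9,"yaw":0},{"hand":1,"dx":-7,"dy":0,"dz":-14,"yaw":0},{"hand":1,"dx":-8,"dy":0,"dz":-19,"yaw":0},{"hand":1,"dx":-10,"dy":0,"dz":-23,"yaw":0},{"hand":1,"dx":-11,"dy":0,"dz":-26,"yaw":0},{"hand":1,"dx":-11,"dy":0,"dz":-28,"yaw":0},{"hand":1,"dx":-11,"dy":0,"dz":-29,"yaw":0}]'
python3 -c "
from h import *
rel([*ch(-.096,-.028),.045],np.pi/2+Y0)
cv2.imwrite('pics/s6.png',cv2.resize(bot.grab_frame('scene')[125:235,240:380,::-1],None,fx=5,fy=5,interpolation=2))"
```

```text
clock: 8.7
position: [0.5247, 0.0235, 0.0453]
tool_rot: [-1.571, 0.0, 1.36]
force: [-0.2, 2.1, 0.6]
grip_width: 0.0002
clock: 9.37
position: [0.5478, 0.0076, 0.045]
tool_rot: [-1.565, 0.001, 1.36]
force: [-24.5, 5.6, 21.1]
grip_width: -0.0
pos [0.5478 0.0076 0.045 ] ch [-0.0979 -0.0261] yaw [-1.565e+00  1.000e-03  1.360e+00] F [-24.5   5.6  21.1] t 9.3667 -> dx dy dz [-1.9  0.  -1.9] yaw 0.0008
```

View pics/s6.png

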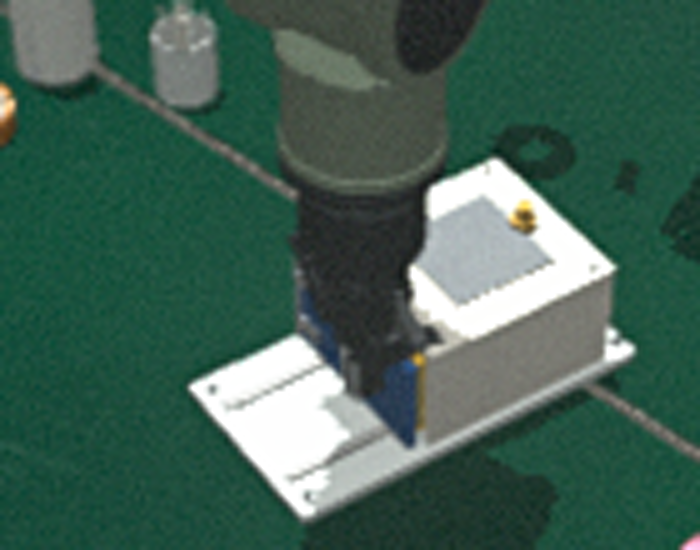

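The door is shut: it reached the stop at x = -98 mm with 25 N, as computed. I'll back off, rise and triangulate the buttons.

```bash
python3 -m crank '[{"hand":1,"dx":0,"dy":0,"dz":4,"yaw":0},{"hand":1,"dx":0,"dy":0,"dz":14,"yaw":0},{"hand":1,"dx":0,"dy":-5,"dz":35,"yaw":0},{"hand":1,"dx":0,"dy":-40,"dz":50,"yaw":0},{"hand":1,"dx":0,"dy":-80,"dz":50,"yaw":0},{"hand":1,"dx":0,"dy":-115,"dz":50,"yaw":0},{"hand":1,"dx":-35,"dy":-135,"dz":50,"yaw":0},{"hand":1,"dx":-75,"dy":-135,"dz":50,"yaw":0},{"hand":1,"dx":-115,"dy":-135,"dz":50,"yaw":0},{"hand":1,"dx":-155,"dy":-135,"dz":50,"yaw":0},{"hand":1,"dx":-190,"dy":-135,"dz":50,"yaw":0},{"hand":1,"dx":-200,"dy":-135,"dz":50,"yaw":0}]'
python3 -m crank '[{"hand":1,"dx":0,"dy":0,"dz":0,"yaw":0},{"hand":1,"dx":0,"dy":0,"dz":0,"yaw":0}]'
python3 -c "
from h import *
rel([.54,-.34,.18],np.pi/2+Y0)
im=bot.grab_frame('wrist')[:,:,::-1];cv2.imwrite('pics/w7.png',im)
C={k:cam(k) for k in('wrist','scene','side')}
cv2.imwrite('pics/sc7.png',bot.grab_frame('scene')[:,:,::-1]);cv2.imwrite('pics/si7.png',bot.grab_frame('side')[:,:,::-1])
cand=[]
for n,f in(('wrist','w7'),('scene','sc7'),('side','si7')):
    im=cv2.imread(f'pics/{f}.png');h=cv2.cvtColor(im,cv2.COLOR_BGR2HSV)
    m=cv2.inRange(h,(50,120,105),(75,255,255))&cv2.inRange(im,(0,0,0),(255,255,90)) if 0 else cv2.inRange(h,(55,170 if n=='wrist' else 120,130 if n=='wrist' else 90),(75,255,255))
    k,_,st,ce=cv2.connectedComponentsWithStats(m)
    for i in range(1,k):
        if st[i,4]>25: print(n,st[i],ce[i].round(1),plane(n,ce[i],.035,C[n])[0].round(4))
"
```

```text
clock: 10.42
position: [0.4579, -0.1832, 0.1806]
tool_rot: [-1.571, 0.002, 1.355]
force: [-0.6, -0.9, -0.6]
grip_width: 0.0001
clock: 10.58
position: [0.4597, -0.1779, 0.1803]
tool_rot: [-1.571, -0.0, 1.359]
force: [0.4, 1.4, 0.3]
grip_width: 0.0002
pos [ 0.4597 -0.1779  0.1803] ch [-0.1452 -0.2258] yaw [-1.571 -0.     1.359] F [0.4 1.4 0.3] t 10.5833 -> dx dy dz [-141.6    0.2 -112.6] yaw -0.0006
wrist [175 283  27  24 503] [187.8 294.2] [ 0.5441 -0.3249  0.035 ]
scene [396 264  11  10  79] [400.9 268.6] [ 0.5425 -0.34    0.035 ]
side [326 285   9  10  79] [330.4 289.4] [ 0.55   -0.3459  0.035 ]
```

View pics/w7.png

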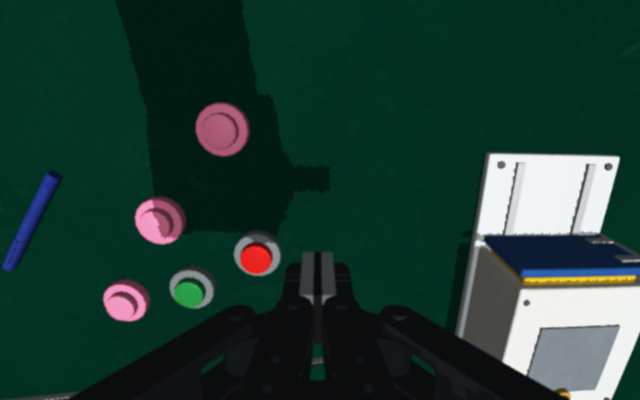

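```bash
python3 -c "
from h import *
def ray(n,px,C):
    a=plane(n,[px],0,C)[0];b=plane(n,[px],.1,C)[0];d=b-a;return a,d/np.linalg.norm(d)
C={k:cam(k) for k in('wrist','scene','side')}
def tri(L):
    A=np.zeros((3,3));b=np.zeros(3)
    for n,px in L:
        a,d=ray(n,px,C[n]);M=np.eye(3)-np.outer(d,d);A+=M;b+=M@a
    X=np.linalg.solve(A,b);return X.round(4),[(proj(n,X,C[n])[0]-px).round(1) for n,px in L]
g=dict(wrist=(187.8,293.5),scene=(400.9,268.6),side=(330.4,289.4))
for ks in(('wrist','scene'),('wrist','side'),('scene','side'),('wrist','scene','side')): print(ks,tri([(k,g[k]) for k in ks]))
"
```

```text
('wrist', 'scene') (array([ 0.5537, -0.334 ,  0.0181]), [array([-0. ,  0.4]), array([-0.1,  0.1])])
('wrist', 'side') (array([ 0.5521, -0.3327,  0.02  ]), [array([-0. , -0.1]), array([ 0., -0.])])
('scene', 'side') (array([ 0.5515, -0.3352,  0.0225]), [array([-0. , -0.1]), array([-0.1,  0.1])])
('wrist', 'scene', 'side') (array([ 0.5524, -0.3335,  0.0199]), [array([-0.6,  0.3]), array([-0.4, -0.1]), array([0.2, 0.2])])
```

```bash
python3 -c "
from h import *
rel([.5525,-.3335,.06],np.pi/2+Y0)"
python3 -m crank '[{"hand":1,"dx":-25,"dy":0,"dz":-22,"yaw":0},{"hand":1,"dx":-50,"dy":0,"dz":-45,"yaw":0},{"hand":1,"dx":-75,"dy":0,"dz":-68,"yaw":0},{"hand":1,"dx":-100,"dy":0,"dz":-90,"yaw":0},{"hand":1,"dx":-120,"dy":0,"dz":-110,"yaw":0},{"hand":1,"dx":-133,"dy":30,"dz":-123,"yaw":0},{"hand":1,"dx":-133,"dy":65,"dz":-123,"yaw":0},{"hand":1,"dx":-133,"dy":100,"dz":-123,"yaw":0},{"hand":1,"dx":-133,"dy":120,"dz":-123,"yaw":0},{"hand":1,"dx":-133,"dy":120,"dz":-123,"yaw":0}]'
python3 -c "
from h import *
rel([.5525,-.3335,.02],np.pi/2+Y0)
cv2.imwrite('pics/w8.png',bot.grab_frame('wrist')[:,:,::-1])
cv2.imwrite('pics/sc8.png',cv2.resize(bot.grab_frame('scene')[215:315,330:460,::-1],None,fx=5,fy=5,interpolation=2))
cv2.imwrite('pics/si8.png',cv2.resize(bot.grab_frame('side')[235:335,260:390,::-1],None,fx=5,fy=5,interpolation=2))"
```

```text
pos [ 0.4601 -0.1766  0.1803] ch [-0.1451 -0.2245] yaw [-1.571 -0.     1.362] F [ 0.5 -0.  -0.1] t 10.7333 -> dx dy dz [-134.4  120.2 -123. ] yaw 0.0022
clock: 11.57
position: [0.5506, -0.331, 0.0557]
tool_rot: [-1.564, -0.002, 1.362]
force: [-0.7, 0.3, -0.6]
grip_width: -0.0001
pos [ 0.5506 -0.331   0.0557] ch [-0.0242 -0.3565] yaw [-1.564 -0.002  1.362] F [-0.7  0.3 -0.6] t 11.5667 -> dx dy dz [-2.1 35.7 -2.6] yaw 0.0023
```

View pics/w8.png

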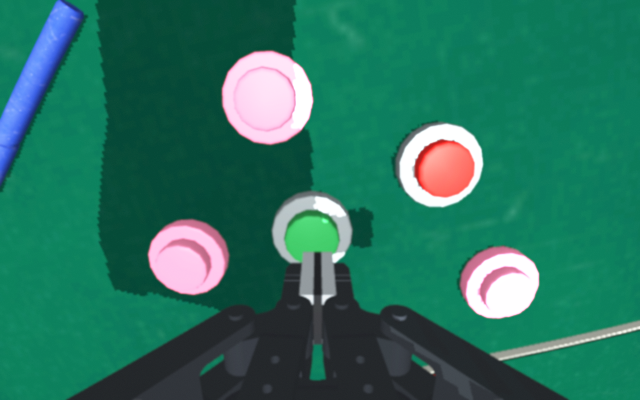

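View pics/sc8.png

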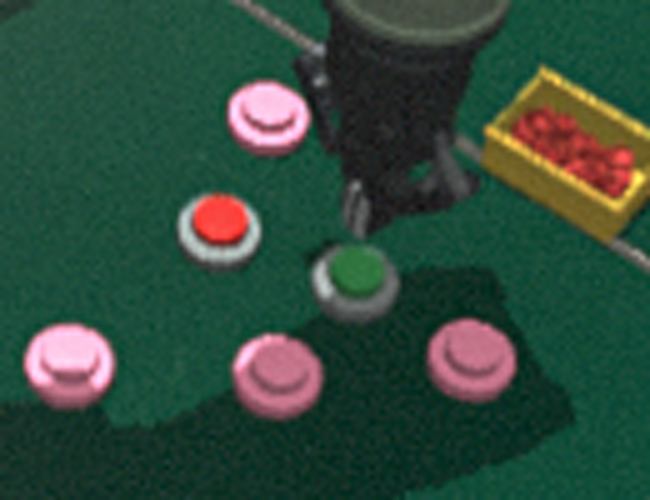

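View pics/si8.png

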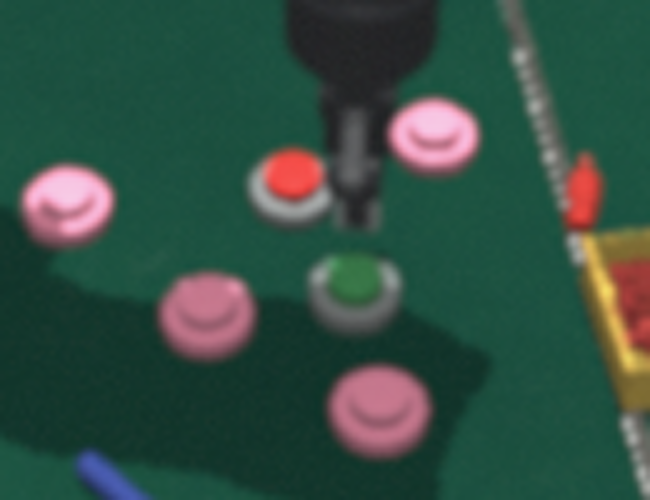

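The fingertips are just above the green button, whose ring centre is at about (312,230) in the wrist view. I'll check the offset from this view.

```bash
python3 -c "
from h import *
for z in(.01,.02,.03,.04): print(z,plane('wrist',[(312,233)],z).round(4)[0])
for n,px in(('scene',(330+356/5,215+268/5)),('side',(260+355/5,235+277/5))):
  for z in(.02,.03): print(n,z,plane(n,[px],z).round(4)[0])
rel([.5525,-.3335,.02],np.pi/2+Y0)
print(proj('wrist',bot.observe()['position']))"
```

```text
0.01 [ 0.5577 -0.3369  0.01  ]
0.02 [ 0.5534 -0.3358  0.02  ]
0.03 [ 0.549  -0.3347  0.03  ]
0.04 [ 0.5447 -0.3336  0.04  ]
scene 0.02 [ 0.5535 -0.3352  0.02  ]
scene 0.03 [ 0.5466 -0.3387  0.03  ]
side 0.02 [ 0.5531 -0.3364  0.02  ]
side 0.03 [ 0.5517 -0.3453  0.03  ]
pos [ 0.5531 -0.3333  0.0617] ch [-0.0212 -0.3583] yaw [-1.572  0.     1.361] F [ 0.1 -1.1 -0.1] t 11.7167 -> dx dy dz [-0.3 41.7  0.6] yaw 0.0013
[[315.57314395 267.79735039]]
```

```bash
python3 -m crank '[{"hand":1,"dx":-2,"dy":15,"dz":0,"yaw":0},{"hand":1,"dx":-2,"dy":28,"dz":0,"yaw":0},{"hand":1,"dx":-2,"dy":34,"dz":0,"yaw":0},{"hand":1,"dx":-2,"dy":36,"dz":0,"yaw":0},{"hand":1,"dx":-2,"dy":38,"dz":0,"yaw":0},{"hand":1,"dx":-2,"dy":38,"dz":0,"yaw":0}]'
python3 -m crank '[{"hand":1,"dx":0,"dy":2,"dz":0,"yaw":0},{"hand":1,"dx":0,"dy":4,"dz":0,"yaw":0},{"hand":1,"dx":0,"dy":4,"dz":0,"yaw":0}]'
```

```text
clock: 12.22
position: [0.5518, -0.3356, 0.0224]
tool_rot: [-1.571, 0.0, 1.36]
force: [-0.6, 0.4, -0.0]
grip_width: 0.0004
clock: 12.47
position: [0.552, -0.3358, 0.0184]
tool_rot: [-1.572, 0.0, 1.36]
force: [0.6, 0.7, 2.6]
grip_width: 0.0
```

Contact is around z ≈ 0.020–0.021. I'll press about 6 mm further.

```bash
python3 -m crank '[{"hand":1,"dx":0,"dy":2,"dz":0,"yaw":0},{"hand":1,"dx":0,"dy":4,"dz":0,"yaw":0},{"hand":1,"dx":0,"dy":4,"dz":0,"yaw":0}]'
python3 -m crank '[{"hand":1,"dx":0,"dy":1,"dz":0,"yaw":0},{"hand":1,"dx":0,"dy":2,"dz":0,"yaw":0},{"hand":1,"dx":0,"dy":2,"dz":0,"yaw":0}]'
```

```text
clock: 12.72
position: [0.5521, -0.3359, 0.0157]
tool_rot: [-1.572, 0.0, 1.36]
force: [-7.1, 5.0, 26.2]
grip_width: -0.0002
clock: 12.97
position: [0.5523, -0.336, 0.0153]
tool_rot: [-1.572, 0.0, 1.36]
force: [-14.2, 8.5, 53.8]
grip_width: -0.0002
```

It's at the hard stop, with 54 N and about 6 mm of travel. I'll release and check.

```bash
python3 -m crank '[{"hand":1,"dx":0,"dy":-4,"dz":0,"yaw":0},{"hand":1,"dx":0,"dy":-15,"dz":0,"yaw":0},{"hand":1,"dx":0,"dy":-45,"dz":0,"yaw":0},{"hand":1,"dx":0,"dy":-85,"dz":0,"yaw":0},{"hand":1,"dx":0,"dy":-125,"dz":0,"yaw":0},{"hand":1,"dx":0,"dy":-160,"dz":0,"yaw":0},{"hand":1,"dx":0,"dy":-180,"dz":10,"yaw":0},{"hand":1,"dx":0,"dy":-180,"dz":15,"yaw":0},{"hand":1,"dx":0,"dy":-180,"dz":15,"yaw":0}]'
python3 -c "
from h import *
cv2.imwrite('pics/w9.png',bot.grab_frame('wrist')[:,:,::-1])
cv2.imwrite('pics/sc9.png',cv2.resize(bot.grab_frame('scene')[130:315,250:470,::-1],None,fx=3.5,fy=3.2,interpolation=2))
cv2.imwrite('pics/si9.png',cv2.resize(bot.grab_frame('side')[165:240,280:390,::-1],None,fx=7,fy=7,interpolation=2))"
```

```text
clock: 13.72
position: [0.5364, -0.3328, 0.1935]
tool_rot: [-1.572, 0.001, 1.359]
force: [-0.0, 0.1, -0.9]
grip_width: -0.0
```

View pics/w9.png

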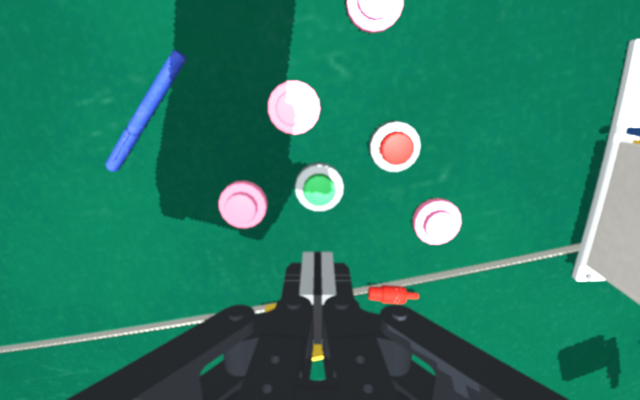

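View pics/sc9.png

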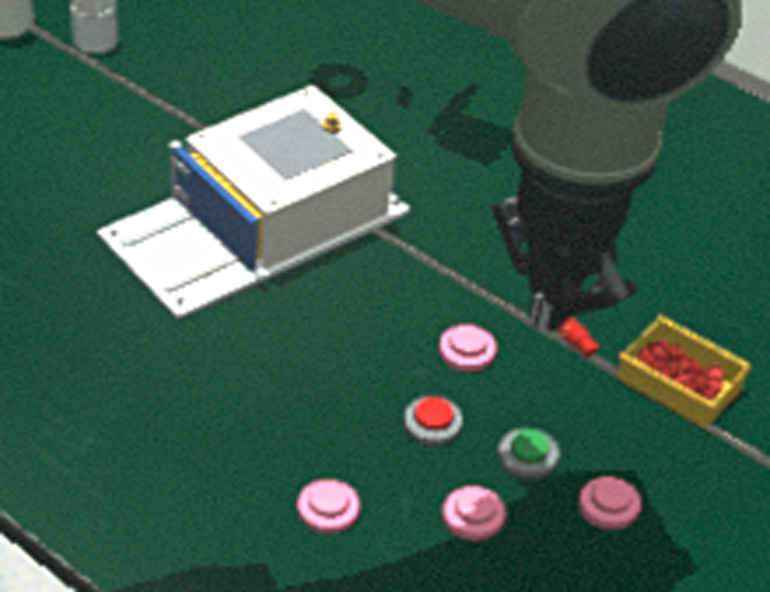

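View pics/si9.png

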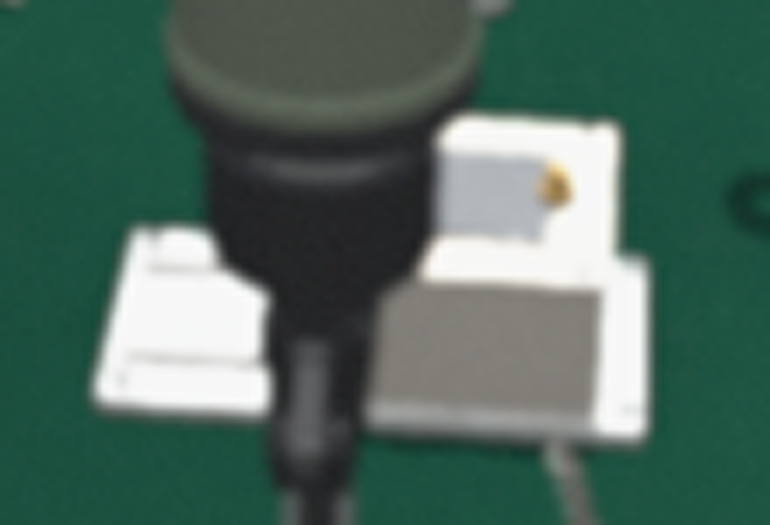

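The door is closed flat over the yellow panel, at zoomed (178,150) to (258,220). I'll put a number on its angle before handing in.

```bash
python3 -c "
from h import *
im=bot.grab_frame('scene')[:,:,::-1].copy()
cv2.imwrite('pics/sc10.png',cv2.resize(im[160:215,290:335],None,fx=12,fy=10.9,interpolation=2))
h=cv2.cvtColor(im,cv2.COLOR_BGR2HSV);m=cv2.inRange(h[165:215,290:335],(100,120,60),(125,255,255))
top=[(290+c,165+np.where(m[:,c])[0].min()) for c in range(45) if m[:,c].sum()>3*255]
P=plane('scene',top[2:-2],.084)[:,:2]
v=cv2.fitLine(P.astype(np.float32),cv2.DIST_HUBER,0,1e-4,1e-4).ravel();a=np.degrees(np.arctan2(v[1],v[0]))%180
print('leaf dir',a,'shut',90-12.1, len(P), ((P-C0)@RC).round(4)[[0,-1]])"
```

```text
leaf dir 75.9511 shut 77.9 10 [[-0.0772  0.0519]
 [-0.0813 -0.0415]]
```

View pics/sc10.png

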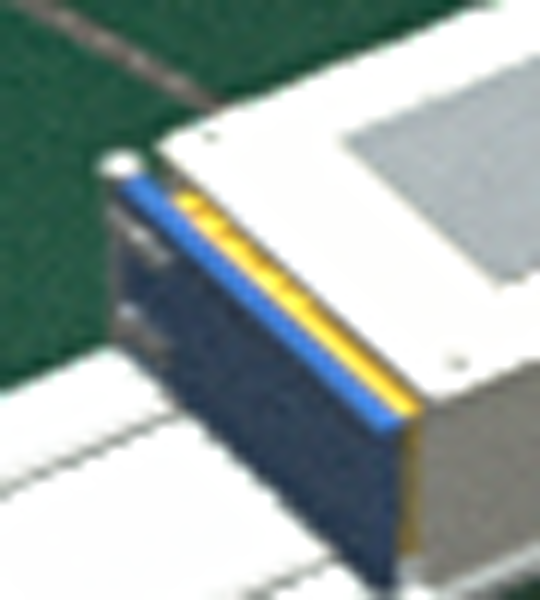

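```bash
python3 -c "
from h import *
f=lambda p:[((x+.5)/12-.5+290,(y+.5)/10.9-.5+160) for x,y in p]
for nm,p,z in(('roof',[(160,145),(430,400)],.09),('leaf outer',[(122,182),(385,428)],.084),('leaf inner',[(140,175),(403,420)],.084),('panel inner',[(192,195),(425,408)],.077)):
    P=plane('scene',f(p),z);d=P[0]-P[1];print(nm,np.degrees(np.arctan2(d[1],d[0])).round(2),((P[:,:2]-C0)@RC).round(4).tolist())"
```

```text
roof 77.17 [[-0.0704, 0.0626], [-0.072, -0.0615]]
leaf outer 77.78 [[-0.0837, 0.0606], [-0.084, -0.0592]]
leaf inner 77.77 [[-0.0782, 0.0604], [-0.0785, -0.0592]]
panel inner 78.12 [[-0.0676, 0.052], [-0.0672, -0.0529]]
```

The leaf is parallel to the roof edge within about 0.01 rad, and its outer face is at -84 mm against a nominal -85 mm. I'm handing in.

```bash
python3 -c "
from workcell import bot
print(bot.job_done(), bot.observe()['clock'])"
```

```text
the job is handed in; nothing more can be done
the job is handed in; nothing more can be done
```

I pushed the tray home, swung the door shut and pressed and released the green button, all with closed fingertips. I handed the job in at about 14 s on the robot's clock. No verdict was reported.

- **Tray:** it stopped hard with 18 N on the fingers, and its panel was flush at the roof edge.
- **Door:** it stopped hard with 25 N. The final picture puts its outer face at -84 mm against a nominal -85 mm, and the leaf parallel to the roof edge within about 0.01 rad. A coarser colour-edge fit disagreed, at 0.034 rad from shut, but that is still inside the 0.06 rad limit.
- **Green button:** it went about 6 mm down to its stop, and I pressed harder than needed, to 54 N. The last pictures show it clear of the fingers, but I judged that it sprang back by eye and did not measure its height.
- **Other things:** I did not touch the red button. The bystanders in view looked unmoved by eye.
- **Sensor cells:** they are hidden behind the door, so I could not see them at the end. I pushed the tray slowly to keep them standing.
- **Refused move:** one command was refused because it lacked yaw values. Nothing moved, and I resent it.

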